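# Fit two press-on blades to a model wind turbine

## Robot

A 6-joint arm with a two-finger parallel gripper is mounted at the origin on the work surface. World frame = base frame: x ahead of the robot, y to its left, z up, the work surface at z = 0. Lengths are in mm, angles in rad, forces in N, time in s.
With the tool pointing down it reaches from about 350 to 850 mm from the base axis. Payload 8.1 kg.
Tool frame: the origin (TCP) lies at the very end of the fingers, on their centre line; the grasp point (between the pads) lies 19 mm behind it; z points along the fingers, y is the line along which they close (so a half turn about z gives the same grasp; the last joint's range is limited). The gripper opens to 85 mm and grips with 20 to 120 N. Pads are 22 mm wide; open, the fingers measure 114 mm over their backs; the gripper's body (76 mm by 85 mm) begins 54 mm behind the grasp point. The pads swing forward as they close: fully open they stand 13 mm farther back than shut.
Start: joints at [1.185, 0.13, 1.488, -0, 1.523, -0.085], TCP at [177.749, 573.071, 231.292] pointing down, gripper open.
Joint ranges: [-2.96, 2.96], [-0.89, 2.26], [0.02, 2.5], [-1.34, 4.48], [0, 2.73], [-2.66, 2.66]. Speed limits (rad/s): [2.39, 2.39, 2.79, 3.14, 3.14, 3.14].

## Interface

Orientations are given as [roll, pitch, yaw] about the fixed x, y, z axes, in that order (R = Rz(yaw) Ry(pitch) Rx(roll)).
In Python, from cell import env gives the robot as it stands.
- The arm moves only by the shell command python3 -m handwheel 'ROWS' [FORCE]. ROWS is a JSON object of lists of equal length, an entry for each row: "grip": the gripper command: -1 is shut, 1 is fully open, values between are in proportion; "slide": the shift along the tool's x, y, z each as a share of 0.05 m, from -1 to 1, a list of three; "roll": the turn about the tool's z as a share of 6 degrees, from -1 to 1. In form: {"grip": [grip, ...], "slide": [[x, y, z], ...], "roll": [roll, ...]}. A call has exactly 10 rows; each row shifts and turns the commanded pose from where the row before left it, along the tool's axes as they then stand; what a row does not reach is not made up. A row lasts 1/8 s, in which the tool goes at most 62.5 mm and 10.7 degrees, less where a joint would pass 70% of its speed; a pose out of reach is approached as far as the arm can. A call with a number of a shift or a turn outside -1 to 1 is refused whole. A call with a gripper value outside its range is refused whole. The fingers move at their own pace and stop on an object; FORCE is the grip in N (left out, the last holds). Time passes only in rows, so rows that do not move let the fingers close, or fill a call up. It gives the time, the measured TCP pose, the force, the opening and the grip force at its end, in the units of the state.
- env.read_state(): the state, without advancing time (a new reading comes with each control period).
- env.snapshot(name): name is "scene" or "top"; returns the picture (420x560x3 uint8, blue, green, red); there is no depth.
- env.camera_model(name): a dict with "fovy" (degrees; the focal length in pixels is half the picture's height over the tangent of half this angle, whatever the lens; pixels are square), "cx", "cy" (the principal point, pixels), "view" (4x4, takes a point from world to camera coordinates). Camera axes: x right, y down, z forward; pixel columns grow to the right and rows downward; lengths in mm; the calibration is good to about 2 mm. A picture is of the moment at which its call begins. camera_model takes no time and is no camera call.
- env.close_job(): hands the job in; it is judged then, once.
The state is a dict: "t": time; "q": joint angles; "dq": joint speeds; "tau": joint torques, N m; "position": TCP position; "ee_rot": TCP orientation; "contact_force": force on the tool from outside, world axes, zero at the start; "moment": the same for the moment, N m; "finger_gap": finger opening in mm; "finger_force": force on a finger pad.
Only numpy, scipy, OpenCV 4.12 (cv2) and the standard library are available. Lean on these libraries where they do the work, as an engineer would, in place of code of your own. Each camera call takes 0.05 s, during which the arm holds its last target. There are 200 camera calls.

## Task

Finish the model wind turbine: press the green blade fully home on the bare spigot that points up, with its flat side facing the same way as the white blade's, then turn the rotor until the other bare spigot points straight up and press the orange blade home on that one in the same way. Then turn the rotor on until the white blade points straight up, so that both new blades hang by friction alone and still sit fully home, and leave the things around it where they are.

Things in the scene. Friction and masses are not known exactly. Their poses are not given: they have to be found in the camera images.
- green_mid (a point): centre, half-way up (59 mm above the foot), of the loose green blade, at first standing on its root on the table. 118 mm tall, about 70 g: a square light-wood root 37 mm across, 43 mm high, and above it to the tip the flat painted blade, 14 mm thick (along x), 44 mm wide (along y). z points from foot to tip; a half turn about z makes no difference.
- green_root (a point): middle of the green blade's foot: the mouth (21 mm square) of the root's tapered square socket, 35 mm deep. Same axes as green_mid. Fully home, it coincides with the spigot's origin.
- orange_mid (a point): centre, half-way up (59 mm above the foot), of the loose orange blade, at first standing on its root on the table. 118 mm tall, about 70 g: a square light-wood root 37 mm across, 43 mm high, and above it to the tip the flat painted blade, 14 mm thick (along x), 44 mm wide (along y). z points from foot to tip; a half turn about z makes no difference.
- orange_root (a point): middle of the orange blade's foot: the mouth (21 mm square) of the root's tapered square socket, 35 mm deep. Same axes as orange_mid. Fully home, it coincides with the spigot's origin.
- spigot0 (a point): bare spigot for the green blade, pointing up within 9 degrees at the start: square, tapered, 32 mm long, brown with brass spring leaves. Origin: middle of its flat shoulder, 35 mm from the hub's axis; z outward along the spigot, x along the rotor axis to the front. A socket slides on freely to 18 mm from home, then the leaves grip: 5 N rising to 12 N presses it on, 8 N pulls it off. Home is foot on shoulder.
- spigot1 (a point): the other bare spigot, alike, for the orange blade; at first it points 30 degrees below level to the turbine's +y side. Origin: middle of its flat shoulder, 35 mm from the hub's axis; z outward along the spigot, x along the rotor axis to the front.
- spigot2 (a point): root of the white blade, which is fixed to the rotor and shaped like the loose ones; 120 degrees from each bare spigot, at first 30 degrees below level to the turbine's -y side. Origin: middle of its flat shoulder, 35 mm from the hub's axis; z outward along the spigot, x along the rotor axis to the front.
- hub_centre (a point): centre of the rotor hub (27 mm radius), on its axis, 170 mm above the table; blade tips sweep a circle of 153 mm radius about it. Its axes turn with the rotor: x along the rotor's axis, away from the tower and towards the front (away from the robot), level.
- rotor (a joint): angle of the rotor in rad, about 0 at the start; grows as the top of the rotor moves towards the turbine frame's -y side (to the right seen from the robot): 2.09 brings spigot1 to the top, 4.19 the white blade. Turns without end, stiffly (0.12 N m), and stays where it is left; it can be turned by pushing on the edge of a blade.
- turbine: the turbine's fixed tower on a wooden base plate (plate 120 x 170 x 14 mm, reaching from 100 mm behind to 20 mm ahead of the tower; tower 44 mm across at the foot, to 190 mm high with the housing). Origin under the tower on the table; x points to the rotor side (rotor axis 45 mm ahead), z up.
- glue: white glue bottle, 52 mm across, 130 mm tall, a bystander; origin under its centre
- tape: roll of blue tape lying flat, 92 mm across, 24 mm high, a bystander; origin under its centre
- pencil_tray: open red pencil tray with pens, 90 x 200 x 30 mm, a bystander; origin under its centre
Things that resemble listed ones, but are neither listed nor needed, are in the scene too. Leave any blue look-alike of the part that bears orange_mid alone. What is shaped like the part that bears green_mid but purple is not meant.

How it is judged (in metres and radians):
On the way, in this order (a step that is already met when the one before it is completed fails the run):
1. the green blade is fully home on spigot0, flat side square to the rotor's axis, and let go (distance between green_root and spigot0 below 0.005 m and angle between the z axis of green_root and the z axis of spigot0, either way round below 0.12 rad and angle between the x axis of green_root and the x axis of spigot0, either way round below 0.2 rad and contact force between the fingers and green below 0.3 N), for 0.2 s.
2. the rotor is turned so that spigot1 points up, the green blade still home (distance between green_root and spigot0 below 0.005 m and angle between the z axis of green_root and the z axis of spigot0, either way round below 0.12 rad and angle between the x axis of green_root and the x axis of spigot0, either way round below 0.2 rad and angle between spigot1's own z axis and vertical below 0.25 rad), for 0.2 s.
3. the orange blade is fully home on spigot1 and let go, the green one still home (distance between green_root and spigot0 below 0.005 m and angle between the z axis of green_root and the z axis of spigot0, either way round below 0.12 rad and angle between the x axis of green_root and the x axis of spigot0, either way round below 0.2 rad and distance between orange_root and spigot1 below 0.005 m and angle between the z axis of orange_root and the z axis of spigot1, either way round below 0.12 rad and angle between the x axis of orange_root and the x axis of spigot1, either way round below 0.2 rad and contact force between the fingers and orange below 0.3 N), for 0.2 s.
4. the rotor is turned so that the white blade points up, both new blades still home (distance between green_root and spigot0 below 0.005 m and angle between the z axis of green_root and the z axis of spigot0, either way round below 0.12 rad and angle between the x axis of green_root and the x axis of spigot0, either way round below 0.2 rad and distance between orange_root and spigot1 below 0.005 m and angle between the z axis of orange_root and the z axis of spigot1, either way round below 0.12 rad and angle between the x axis of orange_root and the x axis of spigot1, either way round below 0.2 rad and angle between spigot2's own z axis and vertical below 0.25 rad), for 0.2 s.
At the end, for the whole second after the job is handed in: The green blade is on spigot0 and the orange one on spigot1, each with its foot within 5 mm of home, its axis within 7 degrees of the spigot's and its flat side within 11 degrees of square to the rotor's axis; the white blade points up within 14 degrees; both new blades are at rest and untouched (all of step 4 and linear speed of each of green, orange below 0.02 m/s and contact force between the fingers and green below 0.3 N and contact force between the fingers and orange below 0.3 N).
It fails at once if the glue bottle is pushed more than 30 mm away (distance of glue from where it was at the start of the episode above 0.03 m).
It fails at once if the roll of tape is pushed more than 30 mm away (distance of tape from where it was at the start of the episode above 0.03 m).
It fails at once if the pencil tray is pushed more than 30 mm away (distance of pencil_tray from where it was at the start of the episode above 0.03 m).
It also fails if it takes over 72 s, if anything falls off the work surface, if the arm or the gripper's body presses on something with over 40 N, if the wrist force passes 120 N, or if a joint passes its speed limit or range.

## Working session

There is one attempt and no reset: what is moved stays moved. The work goes in short steps, Python scripts to look and compute and a shell command to move; the robot and the scene stay as the last step left them, time stands still between calls to the robot, and variables do not carry over. Pictures are saved under pics/ and viewed, at most 10 in all, crops included, and the job is handed in when it is done.

```bash
mkdir -p pics; ls; python3 - <<'E'
from cell import env
import cv2
for n in("scene","top"):
    cv2.imwrite(f"pics/{n}0.png",env.snapshot(n)); m=env.camera_model(n); print(n,m)
s=env.read_state();print(s)
E
```

```text
pics
scene {'fovy': 52.978960004069606, 'cx': 273.1830013183161, 'cy': 210.96221680950381, 'view': array([[ 1.20612227e-01,  9.92583660e-01, -1.51778879e-02,
        -5.17148966e+01],
       [ 6.92589919e-01, -9.50927902e-02, -7.15036059e-01,
        -3.06222064e+02],
       [-7.11176416e-01,  7.57300395e-02, -6.98922790e-01,
         1.48131030e+03],
       [ 0.00000000e+00,  0.00000000e+00,  0.00000000e+00,
         1.00000000e+00]])}
top {'fovy': 43.97966385068921, 'cx': 276.2048967943897, 'cy': 210.6788829527658, 'view': array([[ 1.06996000e-02, -9.99853669e-01, -1.33475983e-02,
        -1.47715565e+01],
       [-9.94884864e-01, -9.30364953e-03, -1.00586033e-01,
         5.69463729e+02],
       [ 1.00447132e-01,  1.43555538e-02, -9.94838827e-01,
         1.42365368e+03],
       [ 0.00000000e+00,  0.00000000e+00,  0.00000000e+00,
         1.00000000e+00]])}
{'t': 0.1, 'q': array([ 1.18458772e+00,  1.31107863e-01,  1.48921079e+00, -1.85658562e-05,
        1.52302947e+00, -8.54031173e-02]), 'dq': array([ 9.00119318e-04, -1.32526712e-03, -2.21410820e-03, -1.17036437e-04,
       -3.95679010e-05,  9.82447647e-04]), 'tau': array([-4.82066935e-04, -5.70956004e+01, -5.01938975e+01, -3.63950448e-04,
        8.29854253e-03,  1.20973809e-04]), 'position': array([177.56225859, 572.57490309, 230.31389137]), 'ee_rot': array([-3.13984200e+00, -1.31264587e-04,  2.84078795e+00]), 'contact_force': array([-0.01221567,  0.66003861,  0.44342087]), 'moment': array([-0.02381272,  0.03900771, -0.02856373]), 'finger_force': 0.0, 'finger_gap': 85.63408025633521}
```

View pics/scene0.png

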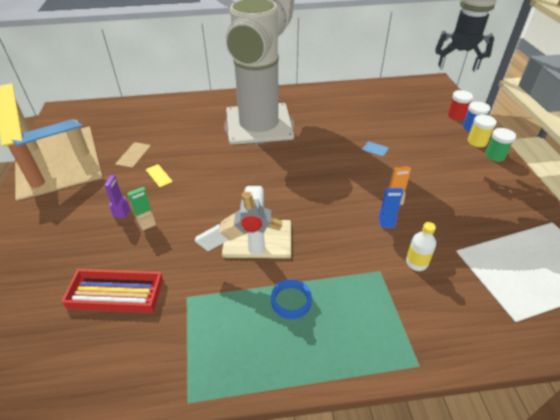

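View pics/top0.png

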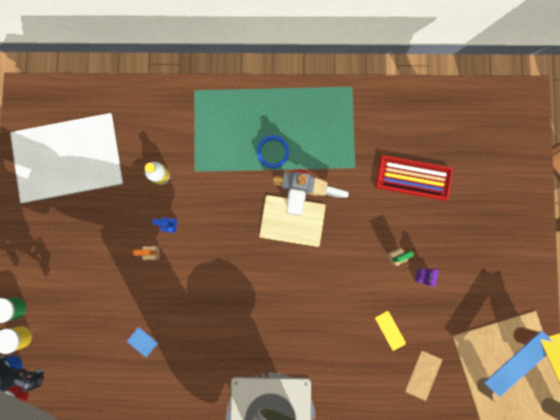

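The scene view shows green at about (143,207), orange at (400,185) behind the blue look-alike, and the turbine at (255,225). The top view shows green at (402,257), orange at (147,253) and the hub at (298,182).

```bash
cat > h.py <<'E'
import cv2,numpy as np
from cell import env
from scipy.optimize import least_squares
def cam(n):
    m=env.camera_model(n);f=210/np.tan(np.radians(m["fovy"]/2));return f,m["cx"],m["cy"],np.array(m["view"])
C={n:cam(n) for n in("scene","top")}
def proj(n,p):
    f,cx,cy,V=C[n];c=V[:3,:3]@np.asarray(p,float)+V[:3,3];return np.array([cx+f*c[0]/c[2],cy+f*c[1]/c[2]])
def onz(n,uv,z):
    f,cx,cy,V=C[n];d=V[:3,:3].T@np.array([(uv[0]-cx)/f,(uv[1]-cy)/f,1]);o=-V[:3,:3].T@V[:3,3];return o+d*(z-o[2])/d[2]
def tri(a,b):
    return least_squares(lambda p:np.r_[proj("scene",p)-a,proj("top",p)-b],[500,0,100]).x
def panels(out,items,k):
    """items: (img,u0,v0,w,h); tick labels every 10px"""
    L=[]
    for im,u,v,w,h in items:
        c=cv2.resize(im[v:v+h,u:u+w],None,fx=k,fy=k,interpolation=cv2.INTER_CUBIC)
        for i in range(0,w,10): cv2.line(c,(i*k,0),(i*k,6),(255,255,255),1); cv2.putText(c,str(u+i),(i*k,15),0,.3,(255,255,255),1)
        for i in range(10,h,10): cv2.line(c,(0,i*k),(6,i*k),(255,255,255),1); cv2.putText(c,str(v+i),(8,i*k+4),0,.3,(255,255,255),1)
        L.append(c)
    cv2.imwrite(out,np.vstack([np.hstack(L[:len(L)//2]),np.hstack(L[len(L)//2:])]) if len(L)>1 else L[0])
E
python3 - <<'E'
from h import *
s=cv2.imread("pics/scene0.png");t=cv2.imread("pics/top0.png")
panels("pics/c0.png",[(t,385,238,44,50),(t,130,230,44,50),(t,265,165,44,50),(s,122,180,44,50),(s,382,160,44,50),(s,230,180,44,50)],6)
E
```

```text
(no output)
```

View pics/c0.png

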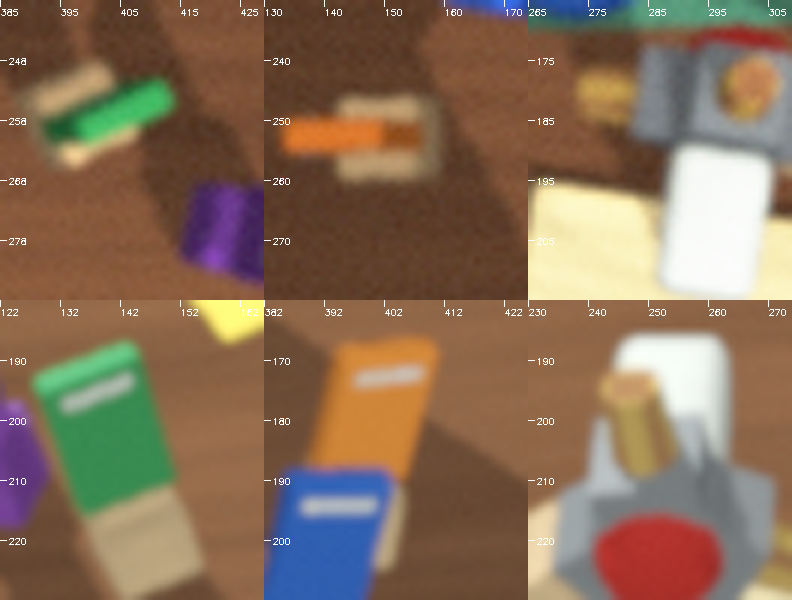

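```bash
python3 - <<'E'
from h import *
r=np.round
g=onz("top",(406,256.5),118);o=onz("top",(141.5,252.5),118);print("green tip",r(g),"orange tip",r(o))
for n,p in(("g",g),("o",o)): print(n,"scene proj",r(proj("scene",p),1))
a,b=onz("top",(399.2,260.5),118),onz("top",(413.3,253),118);print("green width dir deg",np.degrees(np.arctan2(*(b-a)[[1,0]])))
a,b=onz("top",(133,253),118),onz("top",(149,252.3),118);print("orange width dir deg",np.degrees(np.arctan2(*(b-a)[[1,0]])))
s0=tri((247,193.8),(302.3,179.3));print("spig0 tip",r(s0,1),proj("scene",s0),proj("top",s0), "top@237",onz("top",(302.3,179.3),237),"scene@237",onz("scene",(247,193.8),237))
for uv in((260,238),(320,247),(326,205),(270,196)): print("plate",r(onz("top",uv,14)))
s=cv2.imread("pics/scene0.png");t=cv2.imread("pics/top0.png")
panels("pics/c1.png",[(t,255,160,100,95)],7)
panels("pics/c2.png",[(s,190,180,112,84)],7)
E
```

```text
green tip [ 445. -348.  118.] orange tip [448. 340. 118.]
g scene proj [135.6 191.1]
o scene proj [401.8 168. ]
green width dir deg -61.71271927280308
orange width dir deg -86.91085613804987
spig0 tip [625.  -74.2 236.3] [247.09351308 193.79615294] [302.4093954  179.30607564] top@237 [624.90953675 -73.96319783 237.        ] scene@237 [625.73054979 -74.45909997 237.        ]
plate [494.  36.  14.]
plate [ 470. -132.   14.]
plate [ 588. -149.   14.]
plate [613.   9.  14.]
```

View pics/c1.png

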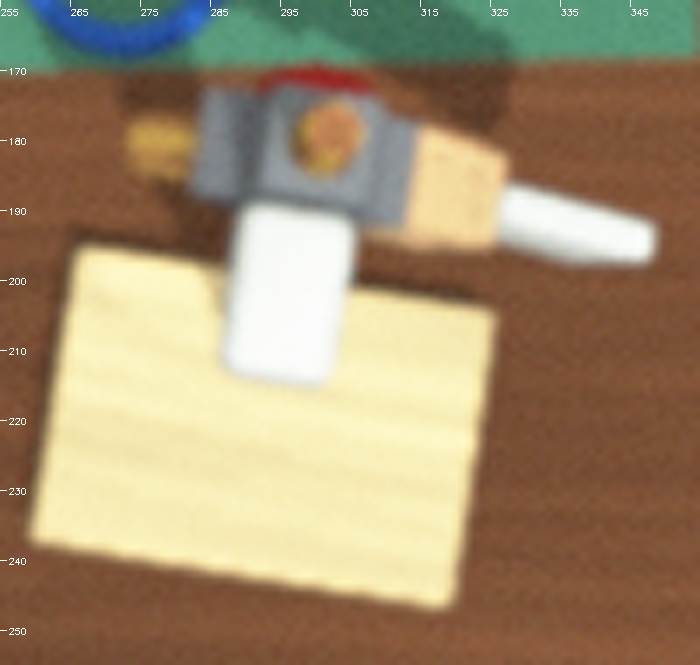

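View pics/c2.png

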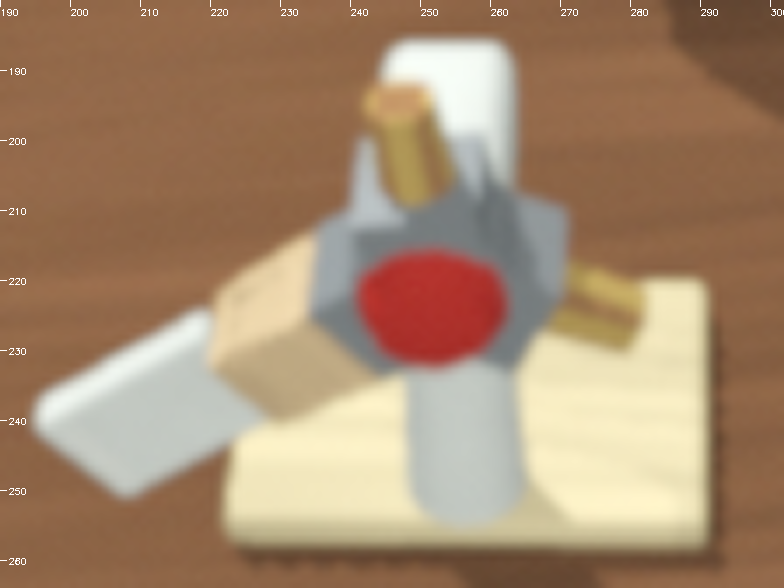

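```bash
python3 - <<'E'
from h import *
P=np.array([onz("top",uv,14)[:2] for uv in((259.7,237.6),(318.9,246.6),(325.7,205.1),(266.4,195))])
L=np.array([[-100,85],[-100,-85],[20,-85],[20,85.]])
f=lambda q:(P-(L@np.array([[np.cos(q[2]),np.sin(q[2])],[-np.sin(q[2]),np.cos(q[2])]])+q[:2])).ravel()
s=least_squares(f,[560,-60,-.15]);q=s.x;print(q,np.degrees(q[2]),s.fun.round(1))
x=np.array([np.cos(q[2]),np.sin(q[2])]);y=np.array([-x[1],x[0]]);hub=np.r_[q[:2]+45*x,170];print("hub",hub)
d=np.array([625.,-74.2,236.5])-hub;print("s0 tip in turbine xyz",d[:2]@x,d[:2]@y,d[2])
for a in(-.16,-.1,0,.1,.16):
    dirv=lambda t,r:hub+r*np.r_[-y*np.sin(t),np.cos(t)]
    print(a,*[proj(n,dirv(a+k*2*np.pi/3,r)).round(1) for k,r in((0,67),(-1,67),(1,153)) for n in("scene","top")])
E
```

```text
[ 5.81894261e+02 -6.14215082e+01 -1.50894603e-01] -8.645623915048162 [-1.1 -1.   0.9  1.  -0.7  0.2  1.  -0.2]
hub [626.38292583 -68.18602655 170.        ]
s0 tip in turbine xyz -0.4631753275058037 -6.153521683599615 66.5
-0.16 [255.3 194.1] [295.5 178. ] [275.9 230.4] [278.9 182.3] [190. 233.] [352.2 194.7]
-0.1 [253.3 193.9] [297.1 178.3] [277.  229.4] [278. 182.] [192.1 235.6] [350.5 194.9]
0 [250.1 193.7] [299.9 178.7] [278.6 227.7] [276.6 181.4] [196.  239.6] [347.2 195.2]
0.1 [246.8 193.8] [302.6 179.1] [280.  225.9] [275.4 180.9] [200.3 243.3] [343.6 195.3]
0.16 [244.9 194. ] [304.3 179.4] [280.7 224.7] [274.8 180.6] [203.1 245.4] [341.2 195.3]
```

```bash
cat > plan.py <<'E'
import sys,json,numpy as np
from cell import env
# usage: plan.py n x y z yawdeg [n x y z yawdeg ...]  -> shares per row in tool axes
s=env.read_state();p=np.array(s["position"]);w=np.degrees(s["ee_rot"][2])
a=list(map(float,sys.argv[1:]))
print("at",p.round(1),round(w,1),"gap",round(s["finger_gap"],1),"t",round(s["t"],2),"F",np.round(s["contact_force"],1))
for i in range(0,len(a),5):
    n=int(a[i]);q=np.array(a[i+1:i+4]);d=(q-p)/n;dw=(a[i+4]-w+180)%360-180
    R=[]
    for k in range(n):
        t=np.radians(w+dw*k/n);c,sn=np.cos(t),np.sin(t)
        R.append([round(v/50,2)+0 for v in(d@[c,sn,0],d@[sn,-c,0],-d[2])])
    print(n,"roll",round(-dw/n/6,2),json.dumps(R));p,w=q,a[i+4]
E
python3 plan.py 10 430 150 210 118.3 10 445 -348 200 118.3
```

```text
at [177.6 572.6 230.3] 162.8 gap 85.6 t 0.1 F [-0.   0.7  0.4]
10 roll 0.74 [[-0.73, -0.66, 0.04], [-0.78, -0.6, 0.04], [-0.83, -0.54, 0.04], [-0.86, -0.47, 0.04], [-0.9, -0.4, 0.04], [-0.93, -0.33, 0.04], [-0.95, -0.26, 0.04], [-0.97, -0.18, 0.04], [-0.98, -0.11, 0.04], [-0.98, -0.03, 0.04]]
10 roll -0.0 [[-0.89, -0.45, 0.02], [-0.89, -0.45, 0.02], [-0.89, -0.45, 0.02], [-0.89, -0.45, 0.02], [-0.89, -0.45, 0.02], [-0.89, -0.45, 0.02], [-0.89, -0.45, 0.02], [-0.89, -0.45, 0.02], [-0.89, -0.45, 0.02], [-0.89, -0.45, 0.02]]
```

```bash
python3 -m handwheel '{"grip":[1,1,1,1,1,1,1,1,1,1],"slide":[[-0.73,-0.66,0.04],[-0.78,-0.6,0.04],[-0.83,-0.54,0.04],[-0.86,-0.47,0.04],[-0.9,-0.4,0.04],[-0.93,-0.33,0.04],[-0.95,-0.26,0.04],[-0.97,-0.18,0.04],[-0.98,-0.11,0.04],[-0.98,-0.03,0.04]],"roll":[0.74,0.74,0.74,0.74,0.74,0.74,0.74,0.74,0.74,0.74]}' 40
python3 plan.py 10 445 -340 200 118.3
```

```text
t: 1.35
position: [431.0, 149.0, 211.0]
ee_rot: [-3.141, -0.0, 2.063]
contact_force: [0.7, 0.2, 0.1]
finger_gap: 85.4
finger_force: 0.0
at [431. 149. 211.] 118.2 gap 85.4 t 1.35 F [0.7 0.2 0.1]
10 roll -0.0 [[-0.88, -0.44, 0.02], [-0.87, -0.44, 0.02], [-0.87, -0.44, 0.02], [-0.87, -0.44, 0.02], [-0.87, -0.44, 0.02], [-0.87, -0.44, 0.02], [-0.87, -0.44, 0.02], [-0.87, -0.44, 0.02], [-0.87, -0.44, 0.02], [-0.87, -0.44, 0.02]]
```

```bash
python3 -m handwheel '{"grip":[0.2,0.2,0.2,0.2,0.2,0.2,0.2,0.2,0.2,0.2],"slide":[[-0.88,-0.45,0.02],[-0.88,-0.45,0.02],[-0.88,-0.45,0.02],[-0.88,-0.45,0.02],[-0.88,-0.45,0.02],[-0.88,-0.45,0.02],[-0.88,-0.45,0.02],[-0.88,-0.45,0.02],[-0.88,-0.45,0.02],[-0.88,-0.45,0.02]],"roll":[0,0,0,0,0,0,0,0,0,0]}'
python3 plan.py 4 445 -347 60 118.3
```

```text
t: 2.6
position: [441.3, -345.0, 200.8]
ee_rot: [-3.142, -0.001, 2.066]
contact_force: [1.0, -0.2, 0.6]
finger_gap: 51.2
finger_force: 0.0
at [ 441.3 -345.   200.8] 118.4 gap 51.2 t 2.6 F [ 1.  -0.2  0.6]
4 roll 0.0 [[-0.02, 0.01, 0.7], [-0.02, 0.01, 0.7], [-0.02, 0.01, 0.7], [-0.02, 0.01, 0.7]]
```

```bash
python3 -m handwheel '{"grip":[0.2,0.2,0.2,0.2,0.2,-1,-1,-1,-1,-1],"slide":[[-0.08,0.05,0.7],[0,0,0.7],[0,0,0.7],[0,0,0.7],[0,0,0],[0,0,0],[0,0,0],[0,0,0],[0,0,0],[0,0,0]],"roll":[0,0,0,0,0,0,0,0,0,0]}' 50
python3 plan.py 10 530 -140 290 81.35
```

```text
t: 3.85
position: [446.8, -346.8, 63.2]
ee_rot: [3.141, 0.003, 2.066]
contact_force: [-0.3, 0.5, 6.3]
finger_gap: 13.4
finger_force: 51.9
at [ 446.8 -346.8   63.2] 118.4 gap 13.4 t 3.85 F [-0.3  0.5  6.3]
10 roll 0.62 [[0.28, 0.34, -0.45], [0.31, 0.32, -0.45], [0.33, 0.3, -0.45], [0.35, 0.28, -0.45], [0.36, 0.26, -0.45], [0.38, 0.23, -0.45], [0.39, 0.21, -0.45], [0.41, 0.18, -0.45], [0.42, 0.16, -0.45], [0.43, 0.13, -0.45]]
```

```bash
python3 plan.py 3 446 -346 190 100 7 600 -110 325 81.35 2 625 -74 325 81.35
```

```text
at [ 446.8 -346.8   63.2] 118.4 gap 13.4 t 3.85 F [-0.3  0.5  6.3]
3 roll 1.02 [[0.01, 0.0, -0.85], [0.01, 0.0, -0.85], [0.01, 0.0, -0.85]]
7 roll 0.44 [[0.59, 0.55, -0.39], [0.61, 0.52, -0.39], [0.64, 0.49, -0.39], [0.66, 0.46, -0.39], [0.68, 0.43, -0.39], [0.7, 0.4, -0.39], [0.72, 0.37, -0.39]]
2 roll -0.0 [[0.39, 0.19, 0.0], [0.39, 0.19, 0.0]]
```

```bash
python3 -m handwheel '{"grip":[-1,-1,-1,-1,-1,-1,-1,-1,-1,-1],"slide":[[0,0,-0.85],[0,0,-0.85],[0,0,-0.85],[0.59,0.55,-0.39],[0.61,0.52,-0.39],[0.64,0.49,-0.39],[0.66,0.46,-0.39],[0.68,0.43,-0.39],[0.7,0.4,-0.39],[0.72,0.37,-0.39]],"roll":[1,1,1,0.45,0.45,0.45,0.45,0.45,0.45,0.45]}'
python3 plan.py 3 625 -74 325 81.35
```

```text
t: 5.1
position: [598.7, -107.5, 326.2]
ee_rot: [3.141, 0.0, 1.42]
contact_force: [-0.0, -1.1, -0.3]
finger_gap: 13.7
finger_force: 51.0
at [ 598.7 -107.5  326.2] 81.4 gap 13.7 t 5.1 F [-0.  -1.1 -0.3]
3 roll 0.0 [[0.25, 0.14, 0.01], [0.25, 0.14, 0.01], [0.25, 0.14, 0.01]]
```

```bash
python3 -m handwheel '{"grip":[-1,-1,-1,-1,-1,-1,-1,-1,-1,-1],"slide":[[0.25,0.14,0],[0.25,0.14,0],[0.25,0.14,0],[0,0,0.1],[0,0,0],[0,0,0],[0,0,0],[0,0,0],[0,0,0],[0,0,0]],"roll":[0,0,0,0,0,0,0,0,0,0]}'
python3 - <<'E'
from h import *
s=env.snapshot("scene");t=env.snapshot("top")
panels("pics/c3.png",[(s,215,140,70,90),(t,265,140,70,90)][:1]*1,6)
a=cv2.imread("pics/c3.png");panels("pics/c4.png",[(t,265,140,60,90)],6);b=cv2.imread("pics/c4.png")
cv2.imwrite("pics/c5.png",np.hstack([a,b]))
p=env.read_state()["position"];print(p)
print("pred foot centre",proj("scene",p-[0,0,63.2]),"tip",proj("scene",p+[0,0,54.8]),proj("top",p+[0,0,54.8]))
print(proj("scene",[625,-74.2,236.5]))
E
```

```text
t: 6.35
position: [624.6, -74.7, 320.3]
ee_rot: [3.142, 0.0, 1.422]
contact_force: [0.6, 0.2, -0.9]
finger_gap: 13.5
finger_force: 51.0
[624.56210297 -74.70956262 320.30626661]
pred foot centre [246.24931134 186.03228515] tip [242.38089868 137.14370972] [305.01008257 169.09144795]
[247.11283739 193.73337874]
```

View pics/c5.png

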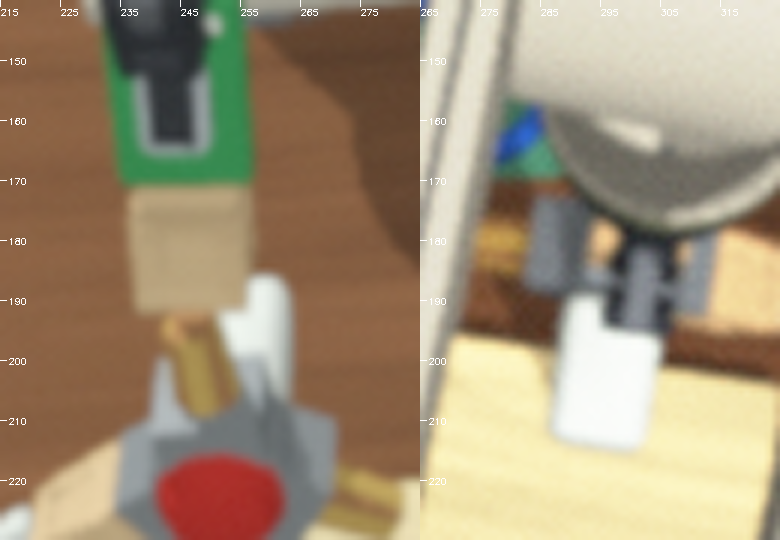

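The blade's root is seen centred at u≈247, directly over the spigot's tip (246,194), about 1 mm towards +y of ideal.

```bash
python3 -m handwheel '{"grip":[-1,-1,-1,-1,-1,-1,-1,-1,-1,-1],"slide":[[-0.02,0,0.1],[0,0,0.1],[0,0,0.1],[0,0,0.06],[0,0,0.06],[0,0,0.06],[0,0,0.06],[0,0,0],[0,0,0],[0,0,0]],"roll":[0,0,0,0,0,0,0,0,0,0]}'
python3 - <<'E'
from cell import env
s=env.read_state();print(s["contact_force"],s["moment"],s["position"])
E
```

```text
t: 7.7
position: [624.7, -75.9, 293.5]
ee_rot: [3.141, 0.0, 1.422]
contact_force: [3.9, -3.4, 1.4]
finger_gap: 13.3
finger_force: 51.3
[ 3.93145069 -3.39290111  1.35189543] [-0.79931741 -0.74603786 -0.02538315] [624.72490751 -75.88232202 293.54251241]
```

```bash
python3 -m handwheel '{"grip":[-1,-1,-1,-1,-1,-1,-1,-1,-1,-1],"slide":[[0,0.02,0],[0,0.02,0.03],[0.01,0,0.03],[0.01,0,0.03],[0.01,0,0.03],[0.01,0,0.03],[0.01,0,0],[0.01,0,0],[0,0,0],[0,0,0]],"roll":[0,0,0,0,0,0,0,0,0,0]}'
python3 - <<'E'
from cell import env
s=env.read_state();print(s["contact_force"],s["moment"],s["position"])
E
```

```text
t: 8.95
position: [626.7, -73.0, 285.8]
ee_rot: [-3.141, -0.0, 1.422]
contact_force: [-3.0, -1.2, 3.0]
finger_gap: 13.3
finger_force: 51.5
[-3.01195658 -1.18339698  3.03989272] [-0.39591848  0.70166959 -0.02553181] [626.74441999 -72.96729332 285.75140657]
```

```bash
python3 -m handwheel '{"grip":[-1,-1,-1,-1,-1,-1,-1,-1,-1,-1],"slide":[[0.01,-0.02,0.04],[0.01,0,0.04],[0.01,0,0.04],[0.01,0,0.04],[0.01,0,0.04],[0.01,0,0.04],[0.01,0,0.04],[0,0,0.03],[0,0,0.03],[0,0,0]],"roll":[0,0,0,0,0,0,0,0,0,0]}' 70
python3 - <<'E'
from cell import env
s=env.read_state();print(s["contact_force"],s["moment"],s["position"])
E
```

```text
t: 10.2
position: [627.4, -69.7, 271.2]
ee_rot: [3.137, 0.0, 1.422]
contact_force: [-2.7, -2.6, 12.0]
finger_gap: 13.2
finger_force: 72.3
[-2.68745687 -2.61326217 11.95609714] [-0.56126598  0.76240488  0.04825556] [627.35793862 -69.74624577 271.21411951]
```

```bash
python3 -m handwheel '{"grip":[-1,-1,-1,-1,-1,-1,-1,-1,-1,-1],"slide":[[0.01,-0.02,0.02],[0,0,0.02],[0,0,0.02],[0,0,0.02],[0,0,0.02],[0,0,0],[0,0,0],[0,0,0],[0,0,0],[0,0,0]],"roll":[0,0,0,0,0,0,0,0,0,0]}' 70
python3 - <<'E'
from cell import env
s=env.read_state();print(s["contact_force"],s["moment"],s["position"])
E
```

```text
t: 11.45
position: [627.1, -69.5, 268.1]
ee_rot: [3.135, 0.001, 1.422]
contact_force: [-3.7, -2.9, 18.1]
finger_gap: 13.2
finger_force: 73.2
[-3.66426059 -2.93350062 18.13728155] [-0.8039181   0.85372636  0.00641152] [627.13576988 -69.52919693 268.09349455]
```

```bash
python3 -m handwheel '{"grip":[-1,-1,-1,-1,-1,-1,0,0,0,0],"slide":[[0,0,0.03],[0,0,0.03],[0,0,0.03],[0,0,0],[0,0,-0.1],[0,0,-0.06],[0,0,0],[0,0,0],[0,0,0],[0,0,0]],"roll":[0,0,0,0,0,0,0,0,0,0]}' 70
python3 - <<'E'
from h import *
print(env.read_state()["finger_gap"])
s=env.snapshot("scene")
panels("pics/d1.png",[(s,190,125,112,110)],5)
q=[581.9,-61.4,-.1509];x=np.array([np.cos(q[2]),np.sin(q[2])]);y=np.array([-x[1],x[0]]);hub=np.r_[q[:2]+45*x,170]
for a in(0,.05,.1):
    e=np.r_[-y*np.sin(a),np.cos(a)];l=np.r_[y*np.cos(a),np.sin(a)]
    for zz in(35,40):print(a,zz,"root front foot L/R",*[proj("scene",hub+e*zz+l*k*18.5+np.r_[x,0]*18.5).round(1) for k in(-1,1)],"tip front",*[proj("scene",hub+e*(zz+118)+l*k*22+np.r_[x,0]*7).round(1) for k in(-1,1)])
E
```

```text
t: 12.7
position: [625.3, -68.6, 266.9]
ee_rot: [-3.141, -0.0, 1.422]
contact_force: [-0.8, -0.3, 0.4]
finger_gap: 43.0
finger_force: 0.0
42.979372259285505
0 35 root front foot L/R [241.4 211.1] [259.2 211.3] tip front [235.9 162.4] [259.  162.6]
0 40 root front foot L/R [241.2 209.4] [259.1 209.5] tip front [235.7 160.3] [258.9 160.5]
0.05 35 root front foot L/R [240.6 211.4] [258.3 211. ] tip front [231.9 163. ] [254.9 162.2]
0.05 40 root front foot L/R [240.3 209.7] [258.1 209.2] tip front [231.6 160.9] [254.7 160.1]
0.1 35 root front foot L/R [239.8 211.8] [257.4 210.7] tip front [228.  163.6] [250.8 161.9]
0.1 40 root front foot L/R [239.4 210. ] [257.1 208.9] tip front [227.5 161.5] [250.4 159.8]
```

View pics/d1.png

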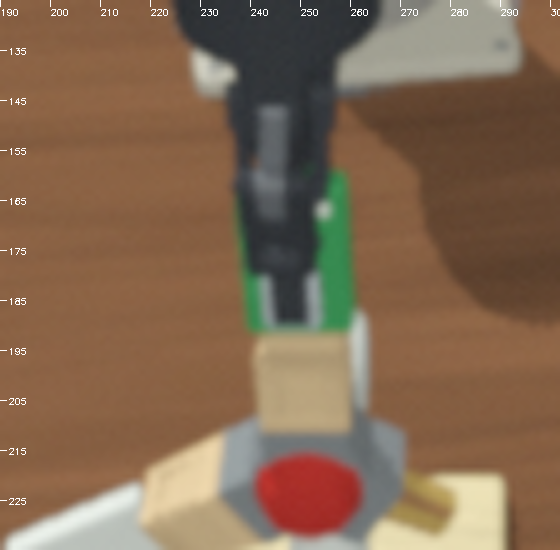

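Green's foot edge runs (241.5,211.5)–(260,211), which matches the prediction for fully home with the rotor at about 0. Now I'll plan the push arc.

```bash
cat > arc.py <<'E'
import sys,json,numpy as np
from cell import env
q=[581.9,-61.4,-.1509];x=np.array([np.cos(q[2]),np.sin(q[2])]);y=np.array([-x[1],x[0]]);hub=np.r_[np.array(q[:2])+45*x,170]
def tcp(th,r=112,hw=11,gap=0):
    h=22+gap+hw*(abs(np.cos(th))+abs(np.sin(th)));return np.array([-r*np.sin(th)+h*np.cos(th),r*np.cos(th)+h*np.sin(th)-hw])
p=np.array(env.read_state()["position"])-hub
c=np.array([p[:2]@y,p[2]]);print("now turbine x,y,z rel hub",round(p[:2]@x,1),c.round(1))
a=np.radians(list(map(float,sys.argv[1:])))
for t in a:
    n=tcp(t);d=(n-c)/50;print(round(np.degrees(t)),n.round(1),"slide",[round(d[0],2),0,round(-d[1],2)]);c=n
E
python3 arc.py $(seq 0 6 120)
```

```text
now turbine x,y,z rel hub -0.9 [-0.6 97. ]
0 [ 33. 101.] slide [np.float64(0.67), 0, np.float64(-0.08)]
6 [ 22.2 103.9] slide [np.float64(-0.22), 0, np.float64(-0.06)]
12 [ 11.  105.8] slide [np.float64(-0.22), 0, np.float64(-0.04)]
18 [ -0.5 106.6] slide [np.float64(-0.23), 0, np.float64(-0.02)]
24 [-12.2 106.2] slide [np.float64(-0.23), 0, np.float64(0.01)]
30 [-23.9 104.5] slide [np.float64(-0.23), 0, np.float64(0.03)]
36 [-35.6 101.6] slide [np.float64(-0.23), 0, np.float64(0.06)]
42 [-47.   97.3] slide [np.float64(-0.23), 0, np.float64(0.08)]
48 [-58.1  91.8] slide [np.float64(-0.22), 0, np.float64(0.11)]
54 [-68.6  85.1] slide [np.float64(-0.21), 0, np.float64(0.14)]
60 [-78.5  77.1] slide [np.float64(-0.2), 0, np.float64(0.16)]
66 [-87.5  67.9] slide [np.float64(-0.18), 0, np.float64(0.18)]
72 [-95.4  57.7] slide [np.float64(-0.16), 0, np.float64(0.2)]
78 [-102.3   46.6] slide [np.float64(-0.14), 0, np.float64(0.22)]
84 [-107.8   34.6] slide [np.float64(-0.11), 0, np.float64(0.24)]
90 [-112.   22.] slide [np.float64(-0.08), 0, np.float64(0.25)]
96 [-114.9   11.2] slide [np.float64(-0.06), 0, np.float64(0.22)]
102 [-116.8   -0. ] slide [np.float64(-0.04), 0, np.float64(0.22)]
108 [-117.6  -11.5] slide [np.float64(-0.02), 0, np.float64(0.23)]
114 [-117.2  -23.2] slide [np.float64(0.01), 0, np.float64(0.23)]
120 [-115.5  -34.9] slide [np.float64(0.03), 0, np.float64(0.23)]
```

```bash
python3 -m handwheel '{"grip":[0,0,-1,-1,-1,-1,-1,-1,-1,-1],"slide":[[0,0,-0.8],[0,0,-0.8],[0.6,0.02,0],[0.6,0,0],[0,0,0],[0,0,0.76],[0,0,0.76],[0,0,0],[-0.2,0,0],[-0.2,0,0]],"roll":[0,0,0,0,0,0,0,0,0,0]}' 40
python3 arc.py 0
```

```text
t: 14.0
position: [633.4, -30.6, 274.1]
ee_rot: [3.138, 0.0, 1.422]
contact_force: [-0.3, -0.4, 0.0]
finger_gap: 0.1
finger_force: 0.0
now turbine x,y,z rel hub 1.2 [ 38.2 104.1]
0 [ 33. 101.] slide [np.float64(-0.1), 0, np.float64(0.06)]
```

```bash
python3 -m handwheel '{"grip":[-1,-1,-1,-1,-1,-1,-1,-1,-1,-1],"slide":[[-0.3,0,-0.02],[-0.22,0,-0.06],[-0.22,0,-0.04],[-0.23,0,-0.02],[-0.23,0,0.01],[-0.23,0,0.03],[-0.23,0,0.06],[-0.23,0,0.08],[-0.22,0,0.11],[-0.21,0,0.14]],"roll":[0,0,0,0,0,0,0,0,0,0]}'
python3 arc.py 48 54 60
```

```text
t: 15.25
position: [615.0, -144.8, 256.3]
ee_rot: [-3.142, -0.0, 1.422]
contact_force: [0.8, 1.1, 0.3]
finger_gap: 0.2
finger_force: 0.3
now turbine x,y,z rel hub 0.3 [-77.5  86.3]
48 [-58.1  91.8] slide [np.float64(0.39), 0, np.float64(-0.11)]
54 [-68.6  85.1] slide [np.float64(-0.21), 0, np.float64(0.14)]
60 [-78.5  77.1] slide [np.float64(-0.2), 0, np.float64(0.16)]
```

```bash
python3 -m handwheel '{"grip":[-1,-1,-1,-1,-1,-1,-1,-1,-1,-1],"slide":[[-0.2,0,0.34],[-0.16,0,0.2],[-0.14,0,0.22],[-0.11,0,0.24],[-0.08,0,0.25],[-0.06,0,0.22],[-0.04,0,0.22],[-0.02,0,0.23],[0.01,0,0.23],[0.02,0,0.15]],"roll":[0,0,0,0,0,0,0,0,0,0]}'
python3 arc.py 117 120
python3 - <<'E'
from h import *
s=env.snapshot("scene")
panels("pics/d2.png",[(s,170,150,140,110)],5)
q=[581.9,-61.4,-.1509];x=np.array([np.cos(q[2]),np.sin(q[2])]);y=np.array([-x[1],x[0]]);hub=np.r_[q[:2]+45*x,170]
for a in(-.2,-.1,0,.1,.2):
    e=np.r_[-y*np.sin(a),np.cos(a)];print(a,proj("scene",hub+67*e).round(1),proj("scene",hub+35*e).round(1))
E
```

```text
t: 16.5
position: [609.2, -182.5, 140.8]
ee_rot: [-3.141, -0.0, 1.422]
contact_force: [0.1, 0.2, 0.2]
finger_gap: 0.2
finger_force: 0.4
now turbine x,y,z rel hub 0.2 [-115.6  -29.2]
117 [-116.5  -29.1] slide [np.float64(-0.02), 0, np.float64(-0.0)]
120 [-115.5  -34.9] slide [np.float64(0.02), 0, np.float64(0.12)]
-0.2 [256.6 194.3] [254.2 205.3]
-0.1 [253.3 193.9] [252.6 205.1]
0 [250.1 193.7] [250.9 205. ]
0.1 [246.8 193.8] [249.2 205.1]
0.2 [243.7 194.2] [247.6 205.2]
```

View pics/d2.png

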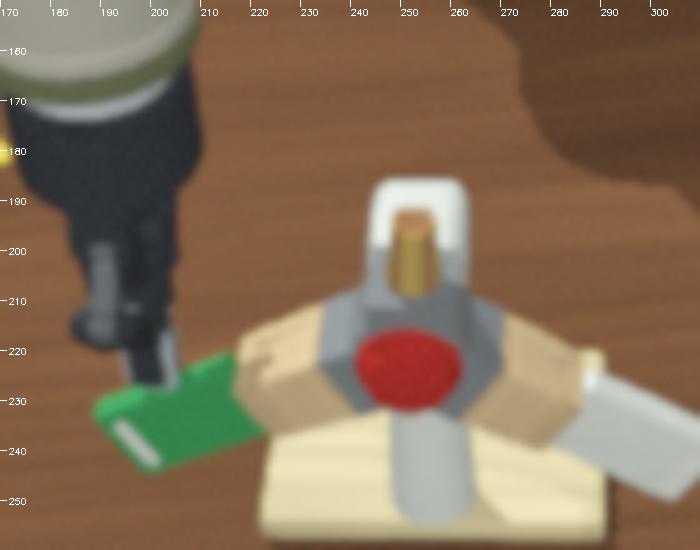

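Spigot1's tip is at (252.6,193), so the rotor is about 4° short; green is still home. I'll nudge it 7 mm further and then lift clear.

```bash
python3 -m handwheel '{"grip":[-1,-1,-1,-1,-1,-1,-1,-1,-1,-1],"slide":[[0.01,0,0.07],[0.01,0,0.07],[0,0,0],[0,0,-0.4],[0,0,-1],[0,0,-1],[0,0,-1],[0,0,-0.9],[0,0,0],[0,0,0]],"roll":[0,0,0,0,0,0,0,0,0,0]}'
python3 plan.py 10 470 190 250 93.1 4 448 340 200 93.1
```

```text
t: 17.8
position: [609.5, -181.7, 350.7]
ee_rot: [3.14, 0.0, 1.422]
contact_force: [-0.1, -0.3, -0.1]
finger_gap: -0.0
finger_force: 0.0
at [ 609.5 -181.7  350.7] 81.5 gap -0.0 t 17.8 F [-0.1 -0.3 -0.1]
10 roll -0.19 [[0.69, -0.39, 0.2], [0.7, -0.37, 0.2], [0.71, -0.36, 0.2], [0.72, -0.34, 0.2], [0.72, -0.33, 0.2], [0.73, -0.31, 0.2], [0.74, -0.3, 0.2], [0.74, -0.28, 0.2], [0.75, -0.27, 0.2], [0.75, -0.25, 0.2]]
4 roll -0.0 [[0.75, -0.07, 0.25], [0.75, -0.07, 0.25], [0.75, -0.07, 0.25], [0.75, -0.07, 0.25]]
```

```bash
python3 -m handwheel '{"grip":[-1,-1,-1,-1,0.2,0.2,0.2,0.2,0.2,0.2],"slide":[[0.69,-0.39,0.1],[0.7,-0.37,0.1],[0.71,-0.36,0.1],[0.72,-0.34,0.2],[0.72,-0.33,0.2],[0.73,-0.31,0.2],[0.74,-0.3,0.2],[0.74,-0.28,0.2],[0.75,-0.27,0.2],[0.75,-0.25,0.2]],"roll":[-0.2,-0.2,-0.2,-0.2,-0.2,-0.2,-0.2,-0.2,-0.2,-0.2]}'
python3 plan.py 5 448 340 190 93.1 4 448 340 60 93.1
python3 - <<'E'
from h import *
t=env.snapshot("top")
hsv=cv2.cvtColor(t,cv2.COLOR_BGR2HSV)[225:280,120:170]
m=cv2.inRange(hsv,(5,170,170),(15,255,255));print(m.sum()/255)
p=np.argwhere(m)[:,::-1].astype(np.float32);r=cv2.minAreaRect(p);print(np.array(r[0])+[120,225],r[1:])
s=np.array([C and proj("top",[448,340,118])]);print(s)
E
```

```text
t: 19.05
position: [467.7, 190.5, 262.8]
ee_rot: [-3.139, 0.001, 1.632]
contact_force: [0.9, 1.2, -0.6]
finger_gap: 50.8
finger_force: 0.0
at [467.7 190.5 262.8] 93.5 gap 50.8 t 19.05 F [ 0.9  1.2 -0.6]
5 roll 0.01 [[0.6, -0.04, 0.29], [0.6, -0.04, 0.29], [0.6, -0.04, 0.29], [0.6, -0.04, 0.29], [0.6, -0.05, 0.29]]
4 roll -0.0 [[0.0, 0.0, 0.65], [0.0, 0.0, 0.65], [0.0, 0.0, 0.65], [0.0, 0.0, 0.65]]
0.0
[120. 225.] ((0.0, 0.0), 0.0)
[[141.41559143 252.37033312]]
```

```bash
python3 -m handwheel '{"grip":[0.2,0.2,0.2,0.2,0.2,0.2,0.2,0.2,0.2,0.2],"slide":[[0.6,-0.04,0.29],[0.6,-0.04,0.29],[0.6,-0.04,0.29],[0.6,-0.04,0.29],[0.6,-0.05,0.29],[0,0,0],[0,0,0.6],[0,0,0.6],[0,0,0.6],[0,0,0.6]],"roll":[0,0,0,0,0,0,0,0,0,0]}'
python3 plan.py 2 448 340 62 93.1
```

```text
t: 20.35
position: [449.7, 337.5, 71.2]
ee_rot: [-3.141, 0.001, 1.631]
contact_force: [-0.1, 0.2, -0.3]
finger_gap: 51.4
finger_force: 0.0
at [449.7 337.5  71.2] 93.4 gap 51.4 t 20.35 F [-0.1  0.2 -0.3]
2 roll 0.03 [[0.03, -0.02, 0.09], [0.03, -0.02, 0.09]]
```

```bash
python3 -m handwheel '{"grip":[0.2,0.2,-1,-1,-1,-1,-1,-1,-1,-1],"slide":[[0.03,-0.02,0.09],[0.01,0,0.09],[0,0,0],[0,0,0],[0,0,0],[0,0,0],[0,0,0],[0,0,-0.85],[0,0,-0.85],[0,0,-0.85]],"roll":[0,0,0,0,0,0,0,0,0,0]}' 70
python3 plan.py 8 600 10 325 81.35 2 625 -68 325 81.35
```

```text
t: 21.6
position: [448.3, 340.5, 191.8]
ee_rot: [-3.141, 0.0, 1.631]
contact_force: [1.5, 0.0, -0.3]
finger_gap: 12.9
finger_force: 68.7
at [448.3 340.5 191.8] 93.5 gap 12.9 t 21.6 F [ 1.5  0.  -0.3]
8 roll 0.25 [[-0.85, 0.33, -0.33], [-0.84, 0.35, -0.33], [-0.83, 0.37, -0.33], [-0.82, 0.39, -0.33], [-0.81, 0.42, -0.33], [-0.8, 0.44, -0.33], [-0.79, 0.46, -0.33], [-0.77, 0.48, -0.33]]
2 roll -0.0 [[-0.73, 0.36, 0.0], [-0.73, 0.36, 0.0]]
```

```bash
python3 -m handwheel '{"grip":[-1,-1,-1,-1,-1,-1,-1,-1,-1,-1],"slide":[[-0.85,0.33,-0.33],[-0.84,0.35,-0.33],[-0.83,0.37,-0.33],[-0.82,0.39,-0.33],[-0.81,0.42,-0.33],[-0.8,0.44,-0.33],[-0.79,0.46,-0.33],[-0.77,0.48,-0.33],[-0.73,0.36,0],[-0.6,0.3,0]],"roll":[0.25,0.25,0.25,0.25,0.25,0.25,0.25,0.25,0,0]}'
python3 plan.py 2 625.3 -69 322 81.35
```

```text
t: 22.85
position: [623.8, -62.6, 322.6]
ee_rot: [-3.141, 0.0, 1.421]
contact_force: [-0.1, 0.7, -0.4]
finger_gap: 13.5
finger_force: 68.8
at [623.8 -62.6 322.6] 81.4 gap 13.5 t 22.85 F [-0.1  0.7 -0.4]
2 roll 0.01 [[-0.06, 0.02, 0.01], [-0.06, 0.02, 0.01]]
```

```bash
python3 -m handwheel '{"grip":[-1,-1,-1,-1,-1,-1,-1,-1,-1,-1],"slide":[[-0.06,0.02,0],[-0.06,0.02,0],[0,0,0],[0,0,0],[0,0,0],[0,0,0],[0,0,0],[0,0,0],[0,0,0],[0,0,0]],"roll":[0,0,0,0,0,0,0,0,0,0]}'
python3 - <<'E'
from h import *
s=env.snapshot("scene")
panels("pics/d3.png",[(s,180,135,120,115)],5)
p=env.read_state()["position"];print(p)
q=[581.9,-61.4,-.1509];x=np.array([np.cos(q[2]),np.sin(q[2])]);y=np.array([-x[1],x[0]])
for k in(-1,1): print("pred front foot edge",proj("scene",p-[0,0,63]+np.r_[x*18.5+y*k*18.5,0]))
E
```

```text
t: 24.1
position: [624.6, -67.2, 322.8]
ee_rot: [3.142, -0.0, 1.422]
contact_force: [0.6, 0.3, -0.5]
finger_gap: 13.5
finger_force: 68.8
[624.58270418 -67.2036692  322.77515554]
pred front foot edge [239.95114444 190.71594813]
pred front foot edge [258.52881902 190.87554137]
```

View pics/d3.png

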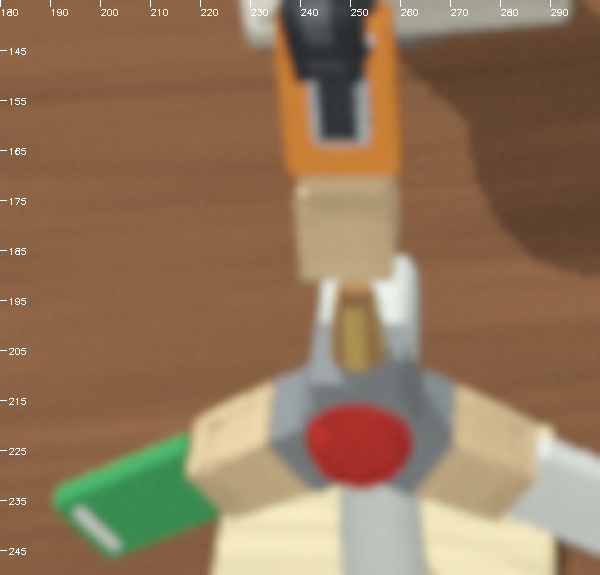

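Spigot1's tip is at (251,193) and the rotor is within about 2° of vertical. Orange's foot edge runs 240–258.8, so it is aligned to about 1 mm.

```bash
python3 -m handwheel '{"grip":[-1,-1,-1,-1,-1,-1,-1,-1,-1,-1],"slide":[[0.02,0.01,0.14],[0,0,0.14],[0,0,0.1],[0,0,0.08],[0,0,0.06],[0,0,0.06],[0,0,0.06],[0,0,0.04],[0,0,0],[0,0,0]],"roll":[0,0,0,0,0,0,0,0,0,0]}'
python3 - <<'E'
from cell import env
s=env.read_state();print(s["contact_force"],s["moment"],s["position"])
E
```

```text
t: 25.4
position: [625.8, -66.7, 288.9]
ee_rot: [3.14, 0.0, 1.422]
contact_force: [5.3, -3.1, 3.0]
finger_gap: 13.3
finger_force: 69.3
[ 5.27316534 -3.09270847  3.02135771] [-0.6293639  -1.12688103  0.02779952] [625.79368271 -66.69408126 288.85529395]
```

```bash
python3 -m handwheel '{"grip":[-1,-1,-1,-1,-1,-1,-1,-1,-1,-1],"slide":[[-0.02,0.03,0],[0,0,0.04],[0,0,0.04],[0,0,0.04],[0,0,0.04],[0,0,0.04],[0,0,0.04],[0,0,0.04],[0,0,0.04],[0,0,0]],"roll":[0,0,0,0,0,0,0,0,0,0]}'
python3 - <<'E'
from cell import env
s=env.read_state();print(s["contact_force"],s["moment"],s["position"])
E
```

```text
t: 26.65
position: [627.0, -67.4, 274.5]
ee_rot: [3.139, -0.0, 1.422]
contact_force: [1.4, -0.2, 10.0]
finger_gap: 13.4
finger_force: 70.7
[ 1.42951875 -0.15302166 10.01669931] [-0.01187204 -0.2704255  -0.02115109] [626.9794424  -67.36182409 274.48307144]
```

```bash
python3 -m handwheel '{"grip":[-1,-1,-1,-1,-1,-1,-1,-1,-1,-1],"slide":[[0,0,0.04],[0,0,0.04],[0,0,0.04],[0,0,0.04],[0,0,0.03],[0,0,0.03],[0,0,0.02],[0,0,0],[0,0,0],[0,0,0]],"roll":[0,0,0,0,0,0,0,0,0,0]}'
python3 - <<'E'
from cell import env
s=env.read_state();print(s["contact_force"],s["moment"],s["position"])
E
```

```text
t: 27.9
position: [627.6, -67.5, 269.2]
ee_rot: [3.134, 0.0, 1.422]
contact_force: [-11.3, 2.0, 40.1]
finger_gap: 13.1
finger_force: 74.6
[-11.28710315   2.03909174  40.07788555] [0.31257092 2.71855194 0.03955785] [627.55065988 -67.54128815 269.17453836]
```

```bash
python3 -m handwheel '{"grip":[-1,-1,-1,0,0,0,0,0,0,0],"slide":[[0,-0.02,-0.08],[0,0,-0.06],[0,0,0],[0,0,0],[0,0,0],[0,0,0],[0,0,0],[0,0,0],[0,0,-0.8],[0,0,-0.8]],"roll":[0,0,0,0,0,0,0,0,0,0]}'
python3 arc.py 0
python3 - <<'E'
from h import *
s=env.snapshot("scene")
panels("pics/d4.png",[(s,180,135,120,115)],5)
E
```

```text
t: 29.15
position: [625.1, -67.3, 348.1]
ee_rot: [-3.14, -0.0, 1.422]
contact_force: [0.0, -1.0, 0.9]
finger_gap: 42.5
finger_force: 0.0
now turbine x,y,z rel hub -1.4 [  0.7 178.1]
0 [ 33. 101.] slide [np.float64(0.65), 0, np.float64(1.54)]
```

View pics/d4.png

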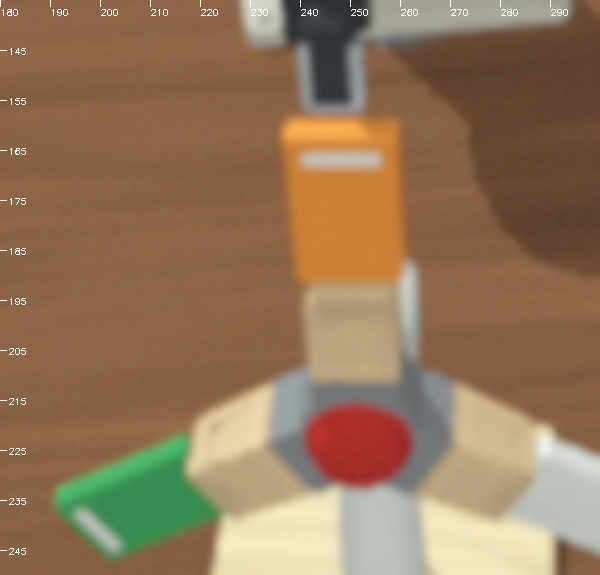

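Orange's foot edge is at (242–260, 211), which matches home. I repeat the same push.

```bash
python3 -m handwheel '{"grip":[-1,-1,-1,-1,-1,-1,-1,-1,-1,-1],"slide":[[0.6,0.03,0],[0.6,0,0],[0,0,0],[0,0,0.76],[0,0,0.76],[0,0,0],[-0.2,0,0],[-0.2,0,0],[0,0,0],[0,0,0]],"roll":[0,0,0,0,0,0,0,0,0,0]}' 40
python3 arc.py 0
```

```text
t: 30.45
position: [633.3, -28.2, 272.7]
ee_rot: [3.14, -0.0, 1.421]
contact_force: [0.1, 0.4, 0.2]
finger_gap: 0.0
finger_force: 0.0
now turbine x,y,z rel hub 0.8 [ 40.5 102.7]
0 [ 33. 101.] slide [np.float64(-0.15), 0, np.float64(0.03)]
```

```bash
python3 -m handwheel '{"grip":[-1,-1,-1,-1,-1,-1,-1,-1,-1,-1],"slide":[[-0.3,0,-0.02],[-0.22,0,-0.06],[-0.22,0,-0.04],[-0.23,0,-0.02],[-0.23,0,0.01],[-0.23,0,0.03],[-0.23,0,0.06],[-0.23,0,0.08],[-0.22,0,0.11],[-0.21,0,0.14]],"roll":[0,0,0,0,0,0,0,0,0,0]}'
python3 arc.py 66 72
```

```text
t: 31.7
position: [615.7, -143.4, 256.9]
ee_rot: [3.142, 0.0, 1.422]
contact_force: [0.7, 0.3, 0.5]
finger_gap: 0.5
finger_force: 0.4
now turbine x,y,z rel hub 0.7 [-76.   86.9]
66 [-87.5  67.9] slide [np.float64(-0.23), 0, np.float64(0.38)]
72 [-95.4  57.7] slide [np.float64(-0.16), 0, np.float64(0.2)]
```

```bash
python3 -m handwheel '{"grip":[-1,-1,-1,-1,-1,-1,-1,-1,-1,-1],"slide":[[-0.22,0,0.35],[-0.16,0,0.2],[-0.14,0,0.22],[-0.11,0,0.24],[-0.08,0,0.25],[-0.06,0,0.22],[-0.04,0,0.22],[-0.02,0,0.23],[0.01,0,0.23],[0.02,0,0.15]],"roll":[0,0,0,0,0,0,0,0,0,0]}'
python3 arc.py 117 120
```

```text
t: 32.95
position: [609.6, -182.1, 140.8]
ee_rot: [-3.141, -0.0, 1.422]
contact_force: [0.2, -0.1, 1.5]
finger_gap: -0.1
finger_force: 0.5
now turbine x,y,z rel hub 0.6 [-115.1  -29.2]
117 [-116.5  -29.1] slide [np.float64(-0.03), 0, np.float64(-0.0)]
120 [-115.5  -34.9] slide [np.float64(0.02), 0, np.float64(0.12)]
```

```bash
python3 -m handwheel '{"grip":[-1,-1,-1,-1,-1,-1,-1,-1,-1,-1],"slide":[[0.01,0,0.09],[0.01,0,0.09],[0,0,0],[0,0,-0.4],[0,0,-1],[0,0,-1],[0,0,-1],[-1,0,0],[-1,0,0],[0,0,0]],"roll":[0,0,0,0,0,0,0,0,0,0]}'
python3 - <<'E'
from h import *
s=env.snapshot("scene");cv2.imwrite("pics/end.png",s)
q=[581.9,-61.4,-.1509];x=np.array([np.cos(q[2]),np.sin(q[2])]);y=np.array([-x[1],x[0]]);hub=np.r_[q[:2]+45*x,170]
H=cv2.cvtColor(s,cv2.COLOR_BGR2HSV);win=np.zeros(s.shape[:2],np.uint8);win[150:265,180:320]=255
hull=lambda a,z,r0,r1,w,t:np.array([proj("scene",hub+np.r_[-y*np.sin(a),np.cos(a)]*r+np.r_[y*np.cos(a),np.sin(a)]*j*w+np.r_[x,0]*i*t) for r in(r0,r1) for j in(-1,1) for i in(-1,1)])
def cen(pts):
    m=np.zeros(s.shape[:2],np.uint8);cv2.fillConvexPoly(m,cv2.convexHull(pts.round().astype(np.int32)),255);p=np.argwhere(m)[:,::-1];return p.mean(0).round(1),len(p)
for n,lo,hi,k in(("green",(45,100,40),(85,255,255),2),("orange",(5,170,120),(16,255,255),1),("white",(0,0,150),(180,45,255),0)):
    m=cv2.inRange(H,lo,hi)&win
    if n=="white": m[188:]=0   # upper half of the raised white blade
    c,l,st,ct=cv2.connectedComponentsWithStats(m);b=1+st[1:,4].argmax();print(n,"seen",ct[b].round(1),st[b])
    for d in(-.05,0,.05):print("   pred rotor err",d,cen(hull(d+k*2*np.pi/3,0,78,153,22,7)), "off 5mm",cen(hull(d+k*2*np.pi/3,0,83,158,22,7))[0])
E
```

```text
t: 34.2
position: [594.1, -283.8, 304.5]
ee_rot: [3.14, 0.002, 1.418]
contact_force: [0.0, -0.4, -0.7]
finger_gap: 0.1
finger_force: 0.0
green seen [298.9 234.1] [284 223  33  23 410]
   pred rotor err -0.05 (array([295.9, 236.2]), 651) off 5mm [297.9 237.2]
   pred rotor err 0 (array([297.5, 235. ]), 676) off 5mm [299.2 235.8]
   pred rotor err 0.05 (array([298.2, 233.7]), 683) off 5mm [300.3 234.5]
orange seen [208.2 234. ] [191 222  32  24 382]
   pred rotor err -0.05 (array([207.5, 232.5]), 672) off 5mm [205.9 233.3]
   pred rotor err 0 (array([209.1, 233.9]), 655) off 5mm [207.6 234.7]
   pred rotor err 0.05 (array([210.8, 235.6]), 639) off 5mm [209.  236.5]
white seen [247.6 172.7] [235 158  27  30 675]
   pred rotor err -0.05 (array([251.7, 175.3]), 822) off 5mm [251.6 173. ]
   pred rotor err 0 (array([248.7, 174.9]), 830) off 5mm [248.7 172.8]
   pred rotor err 0.05 (array([245.7, 174.9]), 839) off 5mm [245.6 172.8]
```

```bash
python3 - <<'E'
from h import *
q=[581.9,-61.4,-.1509];x=np.array([np.cos(q[2]),np.sin(q[2])]);y=np.array([-x[1],x[0]]);hub=np.r_[q[:2]+45*x,170]
for n,k in(("green 284-317, 223-246",2),("orange 191-223, 222-246",1)):
    for o in(0,5):
        a=.01+k*2*np.pi/3
        P=np.array([proj("scene",hub+np.r_[-y*np.sin(a),np.cos(a)]*r+np.r_[y*np.cos(a),np.sin(a)]*j*22+np.r_[x,0]*i*7) for r in(78+o,153+o) for j in(-1,1) for i in(-1,1)])
        print(n,"off",o,P.min(0).round(1),P.max(0).round(1))
print(env.read_state()["t"])
E
```

```text
green 284-317, 223-246 off 0 [278.2 221. ] [317.2 248.4]
green 284-317, 223-246 off 5 [280.2 221.8] [319.  249.1]
orange 191-223, 222-246 off 0 [189.8 220.7] [228.7 247.7]
orange 191-223, 222-246 off 5 [188.1 221.5] [226.9 248.4]
34.25
```

Both tips lie where fully home blades should be, and the rotor is within about 1°, so I'm handing the job in.

```bash
python3 -c "
from cell import env
print(env.close_job())"
```

```text
the job is handed in; nothing more can be done
None
```

I handed in the job at about 34 s of robot time: the camera checks showed green and orange fully home on their spigots and the white blade up to within about 1–2°; no verdict came back.

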